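Rack the green-handled gel plate

ROBOT

A 7-joint arm with a two-finger parallel gripper is mounted at the origin on the work surface; the furniture and walls round the work are solid. World frame = base frame: x ahead of the robot, y to its left, z up, the work surface at z = 0. Lengths are in m, angles in rad, forces in N, time in s.
With the tool pointing down it reaches from about 0.4 to 0.875 m from the base axis. Payload 6.5 kg.
Tool frame: the origin (TCP) lies midway between the tips of the shut fingers; the grasp point (between the pads) lies 19 mm behind it (env.tcp_to_grasp is the z of the grasp point in the tool frame, in m); z points along the fingers, x is the direction in which the jaws open and shut, and the axes are right-handed (so a half turn about z gives the same grasp; the last joint's range is limited). The gripper opens to 88 mm and grips with 3 to 60 N. Pads are 18 mm wide; open, the fingers measure 123 mm over their backs; the gripper's body (75 mm by 187 mm) begins 45 mm behind the grasp point.
Start: joints at [1.151, 0.536, -0.004, 1.538, 0.003, 1.067, -0.071], TCP at [0.225, -0.61, 0.239] pointing down, gripper open.
Joint ranges: [-2.7, 2.7], [-0.37, 2.16], [-1.27, 1.26], [0.24, 2.4], [-1.31, 4.45], [0.19, 1.91], [-2.76, 2.76]. Speed limits (rad/s): [2.39, 2.39, 3.14, 3.14, 3.14, 3.14, 3.14].

INTERFACE

Orientations are given as a unit quaternion [x, y, z, w].
In Python, from bench import status, grab_frame, hand_in, models, env gives the robot as it stands. The module is installed in compiled form; this text tells all that it offers.
- The arm moves only by the tool step_arm, never from a script. Its argument "targets" is a list of rows, each a list of 6 numbers: the shift along the tool's x, y, z in m, then the turn, a rotation vector about the tool's x, y, z in rad. A call has 1 to 10 rows; each row is the pose to reach, as a shift and turn from the pose measured when the call began, along the tool's axes at that moment; what a row does not reach only later rows make up. A row lasts 1/12 s, in which the tool goes at most 41.7 mm and 7.16 degrees, less where a joint would pass 70% of its speed; a pose out of reach is approached as far as the arm can. A call with a gripper value outside its range is refused whole. "grip" is the closure, from -1 (fully open) to 1 (shut), so that 0 is half open, set as the call begins (left out, the last holds). The fingers move at their own pace and stop on an object; "newtons" is the grip in N (left out, the last holds). Time passes only in rows, so rows that repeat a pose let the fingers close. It gives the time, the measured TCP pose, the force and the opening at its end, in the units of the state.
- status.read_state(): the state, without advancing time (a new reading comes with each control period).
- grab_frame(name): name is "side" or "top" or "wrist"; returns a dict with "image" (400x640x3 uint8, red, green, blue), "fx", "fy", "cx", "cy" (pixels), "rvec" (rotation vector, rad) and "tvec" (3), from world to camera coordinates, as OpenCV has them. Camera axes: x right, y down, z forward; pixel columns grow to the right and rows downward; lengths in m; the calibration is good to about 2 mm. A picture is of the moment at which its call begins. There is no depth.
- hand_in(): hands the job in, once; it reports no verdict.
Trained networks look in a picture, given as the dict that the camera call returned (one of the last four; its "shot" number tells which), for a name from the list of things; names that differ only in an ending like _2 or _b are one class to them, and where a whole thing is asked for, a point or a joint stands for the part that bears it (a point fixed in the world has none). Each returns a list of dicts, best first, with "confidence" (0 to 1); they miss things now and then, are a little off and sometimes report something else, mostly with a low value. They report only what shows in the picture. A call takes as long as a camera call. They do not tell look-alikes from the thing itself.
- models.look_for(picture, label): "pixel" ([column, row] in pixels, amid what is visible of it).
The state is a dict: "clock": time; "joint_positions": joint angles; "joint_vel": joint speeds; "joint_torque": joint torques, N m; "ee_pos": TCP position; "tool_rot": TCP orientation; "force": force on the tool from outside, world axes, zero at the start; "torque": the same for the moment, N m; "grip_width": finger opening in m.
Only numpy, scipy, OpenCV 4.12 (cv2) and the standard library are available. Lean on these libraries where they do the work, as an engineer would, in place of code of your own. Each camera call takes 0.05 s, during which the arm holds its last target.

TASK

Lift the gel plate with the green handle out of the loading stand and lower it upright into the empty slot of the white drying rack, the one with the yellow clip, until it stands fully down between its neighbours. Leave the plates already in the rack standing in their slots, and let go.

Things in the scene. Friction and masses are not known exactly. Their poses are not given: they have to be found in the camera images.
- green_plate_handle (a point): Grip centre of the gel plate to move: clear pane, white frame, 70 (x) x 8 (y) x 80 mm high, 0.12 kg, with a green handle 24 x 10 (y) x 60 mm high on top. Point: 112 mm over the foot, 28 mm below the handle's top; pinch along y. z up. It stands in a grey fixed stand (floor 6 mm, guides 52 mm high); an orange-handled twin stands 130 mm from it along x. Lifted 100 mm, it clears stand and rack.
- slot_clip: Yellow clip before the empty slot of the white fixed rack. Origin: on the table under the slot's middle (clip 60 mm off along -x, 30 mm high); x along the slot, y across, z up. Slot: 100 mm long, 12 mm wide, floor 6 mm over the table, walls straight to 42 mm, then flaring to a 28 mm mouth at 58 mm. The plate fully down stands with its foot on the floor, handle centre 118 mm over the table.
- plate_a: One gel plate with grey frame, blue pane, no handle, 70 (x) x 8 (y) x 74 mm high, loose in an occupied slot of the rack, top 80 mm over the table. Origin: centre of its underside; z up. The rack (116 x 152 mm) has three slots 34 mm apart, two occupied; end cheeks 80 mm high, 8 mm thick, stand 72 mm either side of the middle slot.
- plate_b: The second gel plate with grey frame, blue pane and no handle, 70 (x) x 8 (y) x 74 mm high, loose in the other occupied slot of the rack. Origin: centre of its underside, 6 mm over the table; z up.
Mind the look-alikes: they are no part of the job. Leave any purple look-alike of the part that bears green_plate_handle alone.

How it is judged:
By the outcome, as a careful person would: the job done as asked, in the order asked, and still so for the second after the job is handed in, with the robot touching nothing.
It also fails if it takes over 40 s, if anything falls off the work surface, if the arm or the gripper's body presses on something with over 40 N, if the wrist force passes 120 N, or if a joint passes its speed limit or range.

## Working session

There is one attempt and no reset: what is moved stays moved. The work goes in short steps, Python scripts to look and compute and a tool call to move; the robot and the scene stay as the last step left them, time stands still between calls to the robot, and variables do not carry over. Pictures are saved under pics/ and viewed, and the job is handed in when it is done.

Besides the shell and the picture viewer there is one more tool, called as name([rows], argument=value, ...), one row to a line, values as JSON. step_arm: Moves the arm, as the interface text tells. Its arguments: {"type":"object","properties":{"targets":{"type":"array"},"grip":{"type":"number"},"newtons":{"type":"number"}},"required":["targets"]}

```bash
mkdir -p pics; cat > h.py <<'E'
import cv2,numpy as np
from bench import status, grab_frame, hand_in, models, env
def save(p,n,crop=None,s=1):
    im=p['image'][:,:,::-1]
    if crop: im=im[crop[1]:crop[3],crop[0]:crop[2]]
    cv2.imwrite('pics/'+n,cv2.resize(im,None,fx=s,fy=s,interpolation=cv2.INTER_CUBIC))
def RT(p): return cv2.Rodrigues(np.array(p['rvec'],float))[0],np.array(p['tvec'],float).ravel()
def ray(p,px):
    R,t=RT(p); d=R.T@np.array([(px[0]-p['cx'])/p['fx'],(px[1]-p['cy'])/p['fy'],1]); return -R.T@t,d/np.linalg.norm(d)
def atz(p,px,z):
    o,d=ray(p,px); return o+d*(z-o[2])/d[2]
def tri(obs):
    A=np.zeros((3,3));b=np.zeros(3);rs=[ray(*o) for o in obs]
    for o,d in rs:
        M=np.eye(3)-np.outer(d,d);A+=M;b+=M@o
    x=np.linalg.solve(A,b);return x,[np.linalg.norm((np.eye(3)-np.outer(d,d))@(x-o)) for o,d in rs]
def proj(p,X):
    R,t=RT(p);c=R@np.array(X)+t;return c[0]/c[2]*p['fx']+p['cx'],c[1]/c[2]*p['fy']+p['cy']
E
python3 - <<'E'
from h import *
import pickle
np.set_printoptions(precision=4,suppress=True)
print(status.read_state(),env.tcp_to_grasp)
P={}
for n in ['side','top','wrist']:
    p=grab_frame(n);P[n]=p;save(p,n+'0.png')
    R,t=RT(p);print(n,-R.T@t,p['fx'])
    for l in ['green_plate_handle','slot_clip','plate_a']:
        print(n,l,[(np.round(d['pixel'],1),round(d['confidence'],2)) for d in models.look_for(p,l)])
pickle.dump(P,open('P0.pkl','wb'))
E
```

```text
{'clock': 0.0, 'joint_positions': array([ 1.1508,  0.5372, -0.0045,  1.5388,  0.0026,  1.0673, -0.0712]), 'joint_vel': array([-0.0007, -0.0015,  0.0004,  0.0008,  0.0001,  0.0011, -0.0006]), 'joint_torque': array([ -0.0004, -57.0975,   0.9908, -25.1602,  -0.0561,   0.0178,
         0.0002]), 'ee_pos': array([ 0.225 , -0.6092,  0.2378]), 'tool_rot': array([ 0.8205, -0.5716, -0.0007, -0.0005]), 'force': array([ 1.4728, -0.0308,  0.2017]), 'torque': array([-0.0211,  0.0338, -0.0332]), 'grip_width': 0.08778086441304586} -0.0187
side [0.1149 0.6917 0.618 ] 476.94205133246675
side green_plate_handle [(array([364.9, 150.9]), 0.94)]
side slot_clip []
side plate_a [(array([247.2, 232.1]), 0.82), (array([234.1, 246.7]), 0.73)]
top [0.321  0.0061 1.0284] 425.7851792693456
top green_plate_handle [(array([405.6, 206.4]), 0.74)]
top slot_clip [(array([274.8, 191.7]), 0.4)]
top plate_a [(array([255.9, 165.1]), 0.74), (array([242. , 166.6]), 0.71)]
wrist [ 0.2935 -0.5845  0.3845] 313.61417228896454
wrist green_plate_handle []
wrist slot_clip []
wrist plate_a []
```

View pics/side0.png

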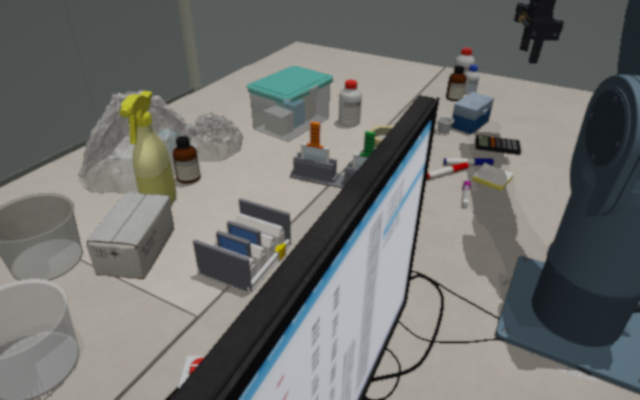

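View pics/top0.png

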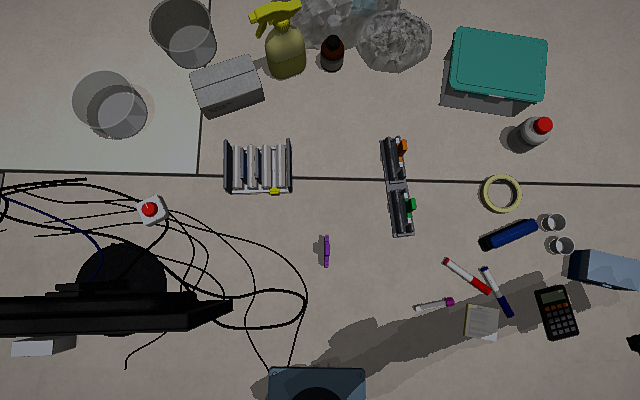

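```bash
python3 - <<'E'
from h import *
import pickle
P=pickle.load(open('P0.pkl','rb'))
save(P['top'],'topc.png',(220,130,440,250),3.6)
save(P['side'],'sidec.png',(200,100,440,280),3.3)
E
```

```text
(no output)
```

View pics/topc.png

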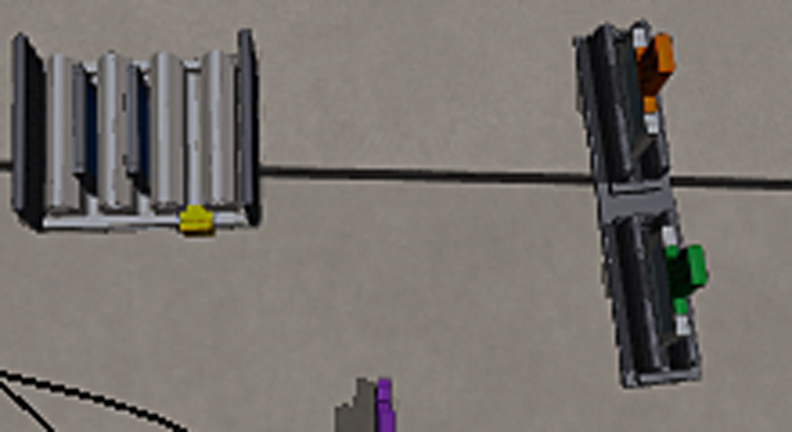

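View pics/sidec.png

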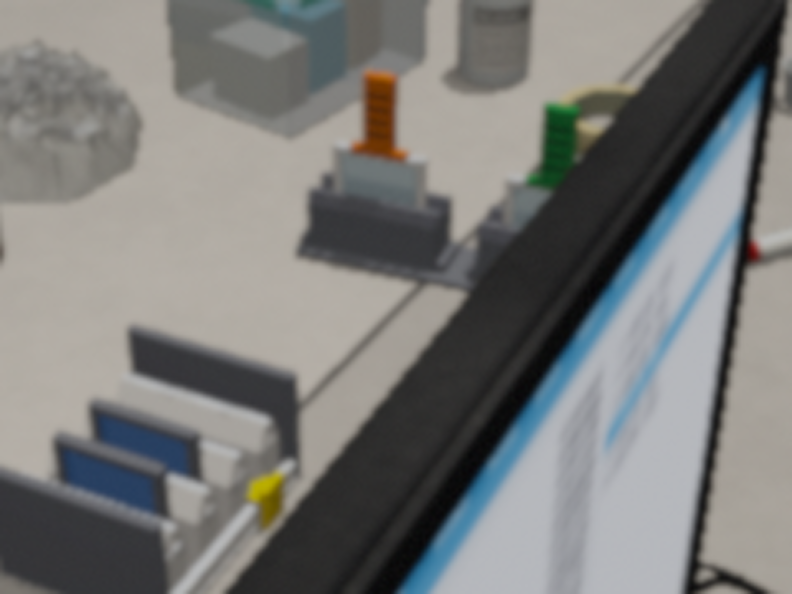

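```bash
python3 - <<'E'
from h import *
import pickle
np.set_printoptions(precision=4,suppress=True)
P=pickle.load(open('P0.pkl','rb'));T=P['top'];S=P['side']
c=lambda x,y:(220+x/3.6,130+y/3.6)
s=lambda x,y:(200+x/3.3,100+y/3.3)
print('handle top',atz(T,c(694,264),.146),tri([(T,c(694,264)),(S,s(562,108))]))
print('stand edge',atz(T,c(577,40),.05),atz(T,c(623,385),0.0),atz(T,c(700,378),0.0))
for n,q,z in [('clip',c(197,218),.03),('Lch',c(20,36),.08),('Lch',c(42,222),.08),('Rch',c(244,32),.08),('Rch',c(256,220),.08),('purple',(326,250),.03),('orange',c(664,62),.146)]: print(n,atz(T,q,z))
print('clip tri',tri([(T,c(197,218)),(S,s(266,492))]))
from scipy.spatial.transform import Rotation as Ro
st=status.read_state();print(Ro.from_quat(st['tool_rot']).as_matrix())
E
```

```text
handle top [ 0.4682 -0.1958  0.146 ] (array([ 0.4683, -0.1973,  0.1407]), [np.float64(0.0008159699584204321), np.float64(0.00081596995842041)])
stand edge [ 0.6337 -0.142   0.05  ] [ 0.409  -0.1798  0.    ] [ 0.4148 -0.2319  0.    ]
clip [0.5109 0.1076 0.03  ]
Lch [0.6173 0.2201 0.08  ]
Lch [0.4966 0.1992 0.08  ]
Rch [0.6238 0.0772 0.08  ]
Rch [0.501  0.0654 0.08  ]
purple [ 0.3728 -0.0172  0.03  ]
orange [ 0.5907 -0.1798  0.146 ]
clip tri (array([0.5131, 0.1088, 0.0143]), [np.float64(0.0008290755547131044), np.float64(0.0008290755547131685)])
[[ 0.3465 -0.938  -0.    ]
 [-0.938  -0.3465 -0.    ]
 [-0.      0.     -1.    ]]
```

step_arm([
  [-0.315,-0.345,-0.062,0,0,0.225],
  [-0.315,-0.345,-0.062,0,0,0.225],
  [-0.315,-0.345,-0.062,0,0,0.225],
  [-0.315,-0.345,-0.062,0,0,0.225],
  [-0.315,-0.345,-0.062,0,0,0.225],
  [-0.315,-0.345,-0.062,0,0,0.225],
  [-0.315,-0.345,-0.062,0,0,0.225],
  [-0.315,-0.345,-0.062,0,0,0.225],
  [-0.315,-0.345,-0.062,0,0,0.225],
  [-0.315,-0.345,-0.062,0,0,0.225],
], grip=-1, newtons=30)

```text
clock: 1.43
ee_pos: [0.4154, -0.241, 0.2942]
tool_rot: [0.751, -0.66, 0.0, 0.0]
force: [0.9, -0.9, -0.4]
grip_width: 0.0881
```

```bash
cat > look.py <<'E'
from h import *
import sys,pickle
np.set_printoptions(precision=4,suppress=True)
n=sys.argv[1];P={}
for k in sys.argv[2:]:
    P[k]=grab_frame(k);save(P[k],f'{k}_{n}.png')
pickle.dump(P,open(n+'.pkl','wb'));s=status.read_state();print(s['clock'],s['ee_pos'],s['tool_rot'],s['force'],s['grip_width'])
if 'wrist' in P:
    for l in ['green_plate_handle','slot_clip','plate_a']:
        print(l,[(np.round(d['pixel'],1),round(d['confidence'],2)) for d in models.look_for(P['wrist'],l)])
E
python3 look.py a wrist
```

```text
1.4833 [ 0.4204 -0.2327  0.2953] [ 0.7546 -0.6562  0.0007 -0.0026] [3.6011 6.2138 0.8552] 0.08811208732463209
green_plate_handle [(array([286.4, 123.5]), 0.72), (array([133.1, 189.6]), 0.7)]
slot_clip [(array([45.4, 55.5]), 0.8), (array([284.7, 120.8]), 0.61)]
plate_a []
```

View pics/wrist_a.png

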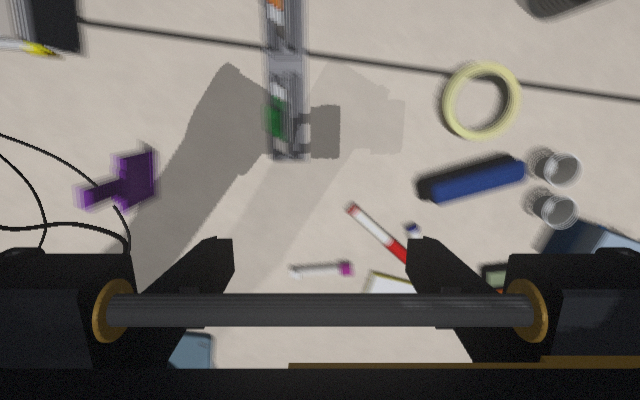

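step_arm([
  [-0.041,0.004,-0.005,0,0,0.01],
  [-0.041,0.004,-0.005,0,0,0.01],
  [-0.041,0.004,-0.005,0,0,0.01],
  [-0.041,0.004,-0.005,0,0,0.01],
  [-0.041,0.004,-0.005,0,0,0.01],
  [-0.041,0.004,-0.005,0,0,0.01],
])

```text
clock: 2.13
ee_pos: [0.4058, -0.2033, 0.2987]
tool_rot: [0.748, -0.664, 0.0, 0.0]
force: [0.3, 0.6, 0.5]
grip_width: 0.0883
```

```bash
python3 look.py b wrist top side; python3 - <<'E'
from h import *
import pickle
P=pickle.load(open('b.pkl','rb'));save(P['wrist'],'wb_c.png',(220,0,420,200),3)
E
```

```text
2.2833 [ 0.4059 -0.2025  0.2987] [ 0.7484 -0.6632  0.0003  0.0001] [-0.7598 -0.0789  0.5672] 0.08832033655710839
green_plate_handle [(array([169.2, 186.1]), 0.91), (array([320.1, 115.3]), 0.6)]
slot_clip [(array([80.9, 52.6]), 0.62)]
plate_a [(array([14.4, 11.9]), 0.56)]
```

View pics/wb_c.png

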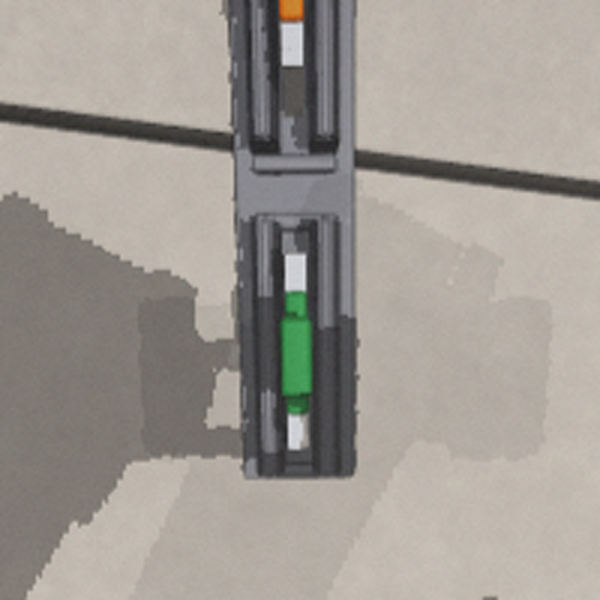

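View pics/wrist_b.png

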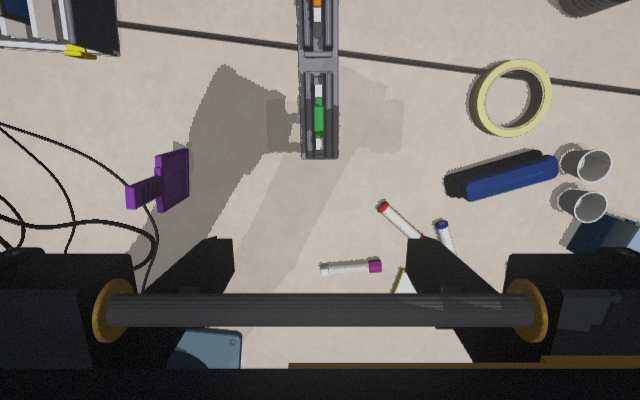

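```bash
python3 - <<'E'
from h import *
import pickle
np.set_printoptions(precision=4,suppress=True)
P=pickle.load(open('b.pkl','rb'));W=P['wrist'];T=P['top'];S=P['side']
c=lambda x,y:(220+x/3,y/3)
def yaw(a,b): d=a-b;print(a,b,'yaw',np.degrees(np.arctan2(d[1],d[0])),np.linalg.norm(d))
yaw(atz(W,c(294.5,254),.086),atz(W,c(298,449),.086))
yaw(atz(W,c(291,22),.086),atz(W,c(298,449),.086))
yaw(atz(W,c(355,160),.006),atz(W,c(355,470),.006))
yaw(atz(W,c(294.5,270),.086),atz(W,c(297.5,430),.086))
h=[c(283,319),c(311,319),c(311,396),c(283,396)];print([atz(W,q,.146) for q in h])
m=c(297,357.5);print('handle',atz(W,m,.146))
print(tri([(W,m),(T,(412.5,203.2))]),tri([(W,m),(T,(412.5,203.2)),(S,(370.3,132.6))]))
save(T,'tb_c.png',(370,120,440,250),4.5);
g=lambda p:cv2.inRange(cv2.cvtColor(p['image'],cv2.COLOR_RGB2HSV),(50,90,50),(75,255,255))
for p,b in[(W,(300,90,340,145)),(T,(400,190,420,220))]:
    mm=g(p)[b[1]:b[3],b[0]:b[2]];ys,xs=np.nonzero(mm);print(xs.min()+b[0],xs.max()+b[0],ys.min()+b[1],ys.max()+b[1],len(xs))
E
```

```text
[ 0.505  -0.1892  0.086 ] [ 0.4361 -0.1987  0.086 ] yaw 7.841926018899589 0.06953287850655308
[ 0.578  -0.1794  0.086 ] [ 0.4361 -0.1987  0.086 ] yaw 7.75230494774603 0.14317648513768677
[ 0.5517 -0.2094  0.006 ] [ 0.4203 -0.2273  0.006 ] yaw 7.755901858078336 0.1326127916604755
[ 0.4996 -0.1898  0.086 ] [ 0.4431 -0.1977  0.086 ] yaw 7.885705824865543 0.05699139284459296
[array([ 0.4816, -0.1887,  0.146 ]), array([ 0.4826, -0.1972,  0.146 ]), array([ 0.4598, -0.2   ,  0.146 ]), array([ 0.4588, -0.1913,  0.146 ])]
handle [ 0.4708 -0.1943  0.146 ]
(array([ 0.4698, -0.1951,  0.1434]), [np.float64(0.0011836566445741197), np.float64(0.001183656644574158)]) (array([ 0.469 , -0.1956,  0.1418]), [np.float64(0.0021381952810988715), np.float64(0.0006320966059369014), np.float64(0.002030969777409827)])
313 323 97 137 365
405 414 198 200 16
```

View pics/tb_c.png

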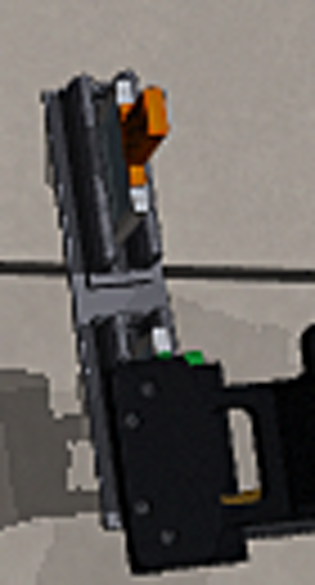

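step_arm([
  [0,-0.0325,0,0,0,-0.016],
  [0,-0.0645,0.01,0,0,-0.016],
  [0,-0.0645,0.04,0,0,-0.016],
  [0,-0.0645,0.07,0,0,-0.016],
  [0,-0.0645,0.095,0,0,-0.016],
  [0,-0.0645,0.11,0,0,-0.016],
  [0,-0.0645,0.11,0,0,-0.016],
  [0,-0.0645,0.11,0,0,-0.016],
  [0,-0.0645,0.11,0,0,-0.016],
])

```text
clock: 3.18
ee_pos: [0.4709, -0.1946, 0.1899]
tool_rot: [0.754, -0.657, 0.001, -0.0]
force: [1.2, 0.5, 0.3]
grip_width: 0.0885
```

```bash
python3 look.py c wrist side; python3 - <<'E'
from h import *
import pickle
P=pickle.load(open('c.pkl','rb'));save(P['side'],'sc_c.png',(290,60,440,200),4)
E
```

```text
3.2833 [ 0.471  -0.1947  0.1902] [ 0.754  -0.6569  0.0015 -0.0004] [-0.3334 -0.7523  0.9051] 0.08827737701894017
green_plate_handle [(array([320.6, 204.6]), 0.64), (array([142.1, 248.6]), 0.6)]
slot_clip [(array([ 18.3, 104.1]), 0.51)]
plate_a []
```

View pics/wrist_c.png

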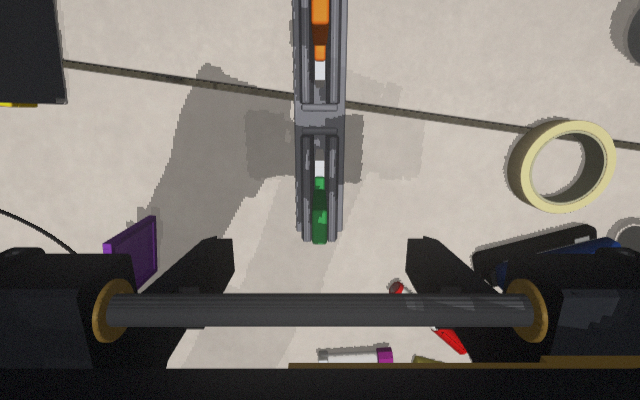

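View pics/sc_c.png

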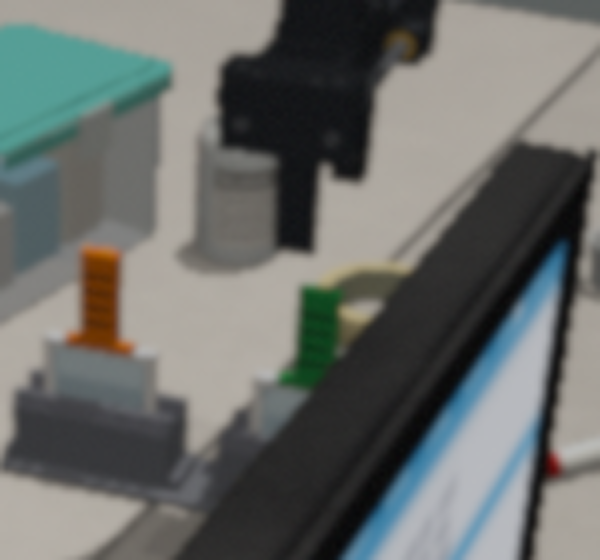

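```bash
python3 - <<'E'
from h import *
import pickle
P=pickle.load(open('c.pkl','rb'));W=P['wrist'];save(W,'wc_c.png',(270,90,370,260),3.5)
a=np.radians(7.8)
for s in(-.012,0,.012):
  for z in(.146,.086):print(s,z,proj(W,[.470+s*np.cos(a),-.195+s*np.sin(a),z]))
E
```

```text
-0.012 0.146 (np.float64(320.7692577366294), np.float64(246.91563799665275))
-0.012 0.086 (np.float64(320.4699274658445), np.float64(217.3261619369883))
0 0.146 (np.float64(320.80278782659684), np.float64(229.80294697264182))
0 0.086 (np.float64(320.49228053251755), np.float64(203.6365124831203))
0.012 0.146 (np.float64(320.8374133875672), np.float64(212.13116240554075))
0.012 0.086 (np.float64(320.5151999719894), np.float64(189.6000003285542))
```

View pics/wc_c.png

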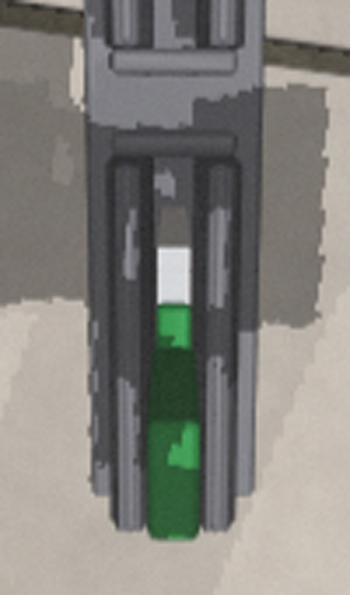

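step_arm([
  [0,-0.001,0.03,0,0,0],
  [0,-0.001,0.06,0,0,0],
  [0,-0.001,0.08,0,0,0],
  [0,-0.001,0.091,0,0,0],
  [0,-0.001,0.091,0,0,0],
  [0,-0.001,0.091,0,0,0],
])

```text
clock: 3.93
ee_pos: [0.4721, -0.1946, 0.0991]
tool_rot: [0.754, -0.657, 0.001, -0.0]
force: [0.5, 0.4, 0.5]
grip_width: 0.0883
```

step_arm([
  [0,0,0,0,0,0],
  [0,0,0,0,0,0],
  [0,0,0,0,0,0],
  [0,0,0,0,0,0],
  [0,0,0,0,0,0],
  [0,0,0,0,0,0],
  [0,0,0,0,0,0],
  [0,0,0,0,0,0],
], grip=1, newtons=25)

```text
clock: 4.6
ee_pos: [0.4721, -0.1946, 0.0992]
tool_rot: [0.754, -0.657, 0.001, -0.0]
force: [0.3, 0.3, -0.2]
grip_width: 0.0367
```

```bash
python3 look.py d wrist side; python3 - <<'E'
from h import *
import pickle
P=pickle.load(open('d.pkl','rb'));save(P['side'],'sd_c.png',(290,60,440,200),4)
E
```

```text
4.7 [ 0.4721 -0.1946  0.0991] [ 0.7539 -0.6569  0.0012 -0.0003] [ 0.8737 -0.5889  0.8287] 0.028955472265465656
green_plate_handle [(array([ 85.2, 280.8]), 0.84), (array([320.3, 254.5]), 0.71)]
slot_clip []
plate_a []
```

View pics/sd_c.png

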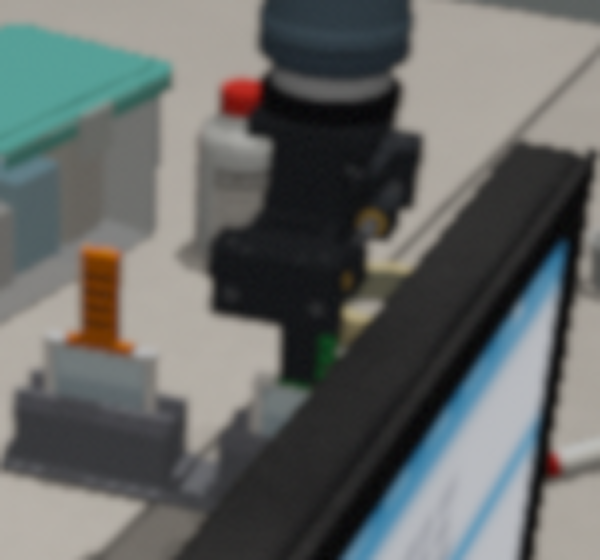

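View pics/wrist_d.png

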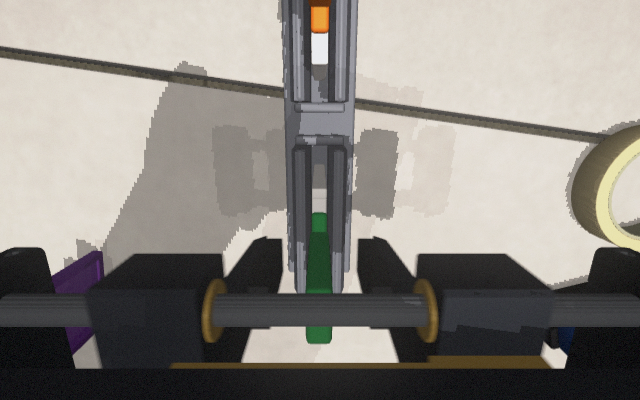

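step_arm([
  [0,0,0,0,0,0],
  [0,0,0,0,0,0],
  [0,0,0,0,0,0],
  [0,0,0,0,0,0],
  [0,0,0,0,0,0],
  [0,0,0,0,0,0],
])

```text
clock: 5.35
ee_pos: [0.4721, -0.1946, 0.0991]
tool_rot: [0.754, -0.657, 0.001, -0.0]
force: [0.2, 0.4, -0.2]
grip_width: 0.0094
```

step_arm([
  [0,0,-0.01,0,0,0],
  [0,0,-0.03,0,0,0],
  [0,0,-0.06,0,0,0],
  [0,0,-0.09,0,0,0],
  [0,0,-0.12,0,0,0],
  [0,0,-0.12,0,0,0],
  [0,0,-0.12,0,0,0],
  [0,0,-0.12,0,0,0],
])

```text
clock: 6.02
ee_pos: [0.4712, -0.1943, 0.2188]
tool_rot: [0.754, -0.657, 0.001, -0.0]
force: [0.3, -1.2, -1.1]
grip_width: 0.0098
```

```bash
python3 look.py e wrist side top; python3 - <<'E'
from h import *
import pickle
P=pickle.load(open('e.pkl','rb'));save(P['side'],'se_c.png',(290,60,440,200),4)
E
```

```text
6.1667 [ 0.4708 -0.1942  0.2178] [ 0.754  -0.6569 -0.0001  0.0002] [ 0.1734  0.9472 -0.6001] 0.010016854395564111
green_plate_handle [(array([319.7, 252.4]), 0.9), (array([136.8, 258.7]), 0.57)]
slot_clip [(array([ 36.4, 106.6]), 0.64)]
plate_a []
```

View pics/se_c.png

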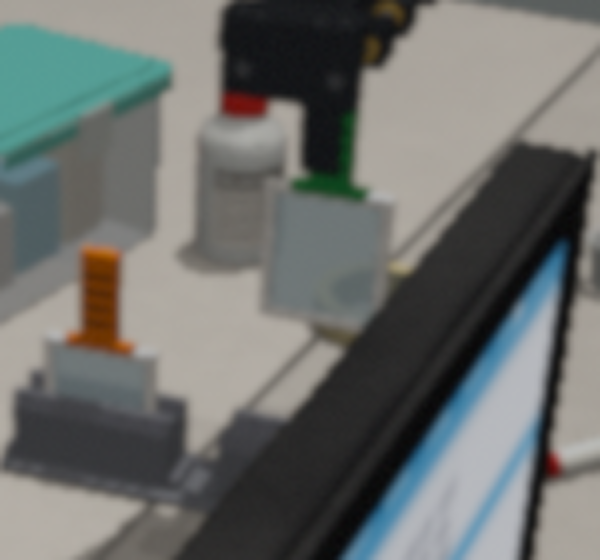

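View pics/wrist_e.png

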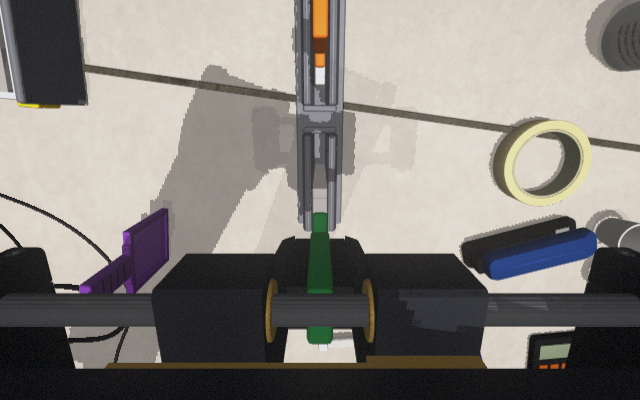

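```bash
python3 - <<'E'
from h import *
import pickle
np.set_printoptions(precision=4,suppress=True)
P=pickle.load(open('P0.pkl','rb'));T=P['top'];S=P['side']
print(tri([(T,(232,305)),(S,(436,100))]),tri([(T,(195,323)),(S,(436,100))]))
E
```

```text
(array([0.2633, 0.1258, 0.38  ]), [np.float64(0.008461955561793726), np.float64(0.008461955561793704)]) (array([0.2452, 0.1739, 0.4009]), [np.float64(0.0024262433066544577), np.float64(0.002426243306654579)])
```

step_arm([
  [-0.035,-0.004,-0.01,0,0,0],
  [-0.07,-0.007,-0.03,0,0,0],
  [-0.105,-0.01,-0.03,0,0,0],
  [-0.14,-0.014,-0.03,0,0,0],
  [-0.175,-0.018,-0.03,0,0,0],
  [-0.21,-0.021,-0.03,0,0,0],
  [-0.24,-0.024,-0.03,0,0,0],
  [-0.265,-0.026,-0.03,0,0,0],
  [-0.283,-0.028,-0.03,0,0,0],
  [-0.283,-0.028,-0.03,0,0,0],
])

```text
clock: 7.15
ee_pos: [0.4597, 0.0944, 0.248]
tool_rot: [0.756, -0.655, -0.0, -0.001]
force: [-0.3, 0.4, -0.5]
grip_width: 0.0098
```

step_arm([
  [0,0,0,0,0,0],
  [0,0,0,0,0,0],
  [0,0,0,0,0,0],
])

```text
clock: 7.4
ee_pos: [0.4597, 0.0934, 0.2477]
tool_rot: [0.756, -0.655, -0.0, -0.0]
force: [-0.1, 0.6, -1.1]
grip_width: 0.0096
```

```bash
python3 look.py f wrist side top; python3 - <<'E'
from h import *
import pickle
P=pickle.load(open('f.pkl','rb'));save(P['wrist'],'wf_c.png',(180,0,440,200),3)
E
```

```text
7.55 [0.4598 0.0934 0.2479] [ 0.7555 -0.6552 -0.0004 -0.0005] [-0.717   0.7433 -1.3531] 0.01040363860721744
green_plate_handle [(array([320.8, 253.2]), 0.79), (array([400.2, 240.9]), 0.63)]
slot_clip [(array([311. , 124.5]), 0.74)]
plate_a [(array([243.4,  62.3]), 0.89), (array([278.5,  64.2]), 0.68)]
```

View pics/wrist_f.png

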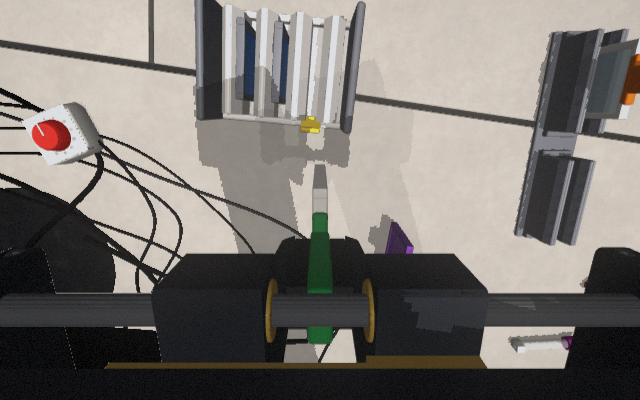

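View pics/side_f.png

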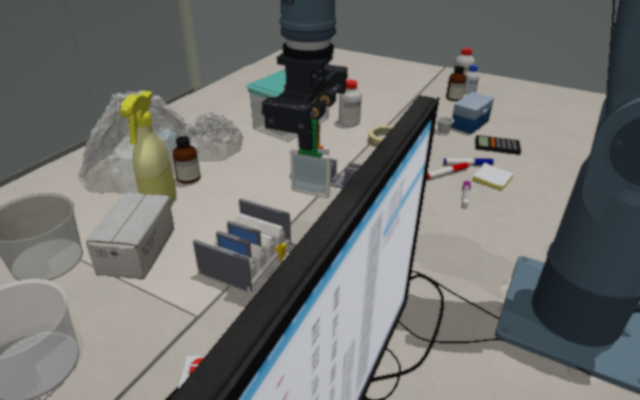

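View pics/wf_c.png

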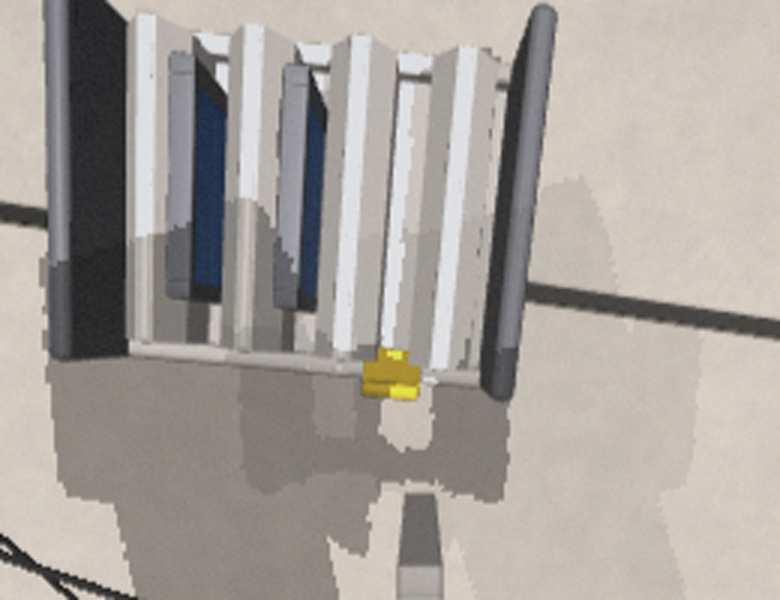

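```bash
python3 - <<'E'
from h import *
import pickle
np.set_printoptions(precision=4,suppress=True)
P=pickle.load(open('f.pkl','rb'));W=P['wrist'];T=pickle.load(open('P0.pkl','rb'))['top']
c=lambda x,y:(180+x/3,y/3)
R={}
for n,a,b in [(1,(146,13),(142,343)),(2,(254,25),(243,348)),(3,(361,36),(342,352)),(4,(468,46),(439,370))]:
    A,B=atz(W,c(*a),.058),atz(W,c(*b),.058);d=A-B;R[n]=(A+B)/2
    print(n,A,B,np.degrees(np.arctan2(d[1],d[0])),np.linalg.norm(d))
print('slot',(R[3]+R[4])/2, R[1]-R[2],R[2]-R[3],R[3]-R[4])
# cheeks tops z=.08
for a,b in [((55,0),(58,355)),((543,8),(500,395))]:
    A,B=atz(W,c(*a),.08),atz(W,c(*b),.08);d=A-B;print('cheek',A,B,np.degrees(np.arctan2(d[1],d[0])),np.linalg.norm(d))
for a,b in [((181,55),(178,295)),((297,68),(284,305))]:
    A,B=atz(W,c(*a),.08),atz(W,c(*b),.08);d=A-B;print('plate',A,B,(A+B)/2,np.degrees(np.arctan2(d[1],d[0])),np.linalg.norm(d))
print('clip',atz(W,c(390,373),.03))
c=lambda x,y:(220+x/3.6,130+y/3.6)
for a,b in [((57,55),(62,210)),((108,55),(117,208)),((160,54),(173,208)),((212,52),(227,205))]:
    A,B=atz(T,c(*a),.058),atz(T,c(*b),.058);d=A-B;print('top ridge',A,B,(A+B)/2,np.degrees(np.arctan2(d[1],d[0])))
E
```

```text
1 [0.6156 0.2034 0.058 ] [0.515  0.1984 0.058 ] 2.809352271980864 0.10072820896891736
2 [0.617  0.1693 0.058 ] [0.5182 0.1638 0.058 ] 3.1899592880679015 0.09895575003499285
3 [0.6187 0.1355 0.058 ] [0.5217 0.1299 0.058 ] 3.2969332481829707 0.0971599867466547
4 [0.6207 0.1015 0.058 ] [0.5205 0.0959 0.058 ] 3.2005443162217624 0.10037967697646781
slot [0.5704 0.1157 0.058 ] [-0.0024  0.0343  0.    ] [-0.0026  0.0339  0.    ] [-0.0004  0.034   0.    ]
cheek [0.6097 0.2235 0.08  ] [0.5085 0.2189 0.08  ] 2.6308826951281117 0.1013082913933569
cheek [0.6278 0.0814 0.08  ] [0.5162 0.0755 0.08  ] 2.991637625529617 0.11175772173474684
plate [0.6005 0.1858 0.08  ] [0.5324 0.1818 0.08  ] [0.5664 0.1838 0.08  ] 3.3728866645954176 0.06821825152435117
plate [0.6019 0.1513 0.08  ] [0.5341 0.1482 0.08  ] [0.568  0.1497 0.08  ] 2.605148122195832 0.06784767264572746
clip [0.5159 0.1133 0.03  ]
top ridge [0.6119 0.2003 0.058 ] [0.5088 0.1913 0.058 ] [0.5604 0.1958 0.058 ] 4.960012356150305
top ridge [0.6128 0.1671 0.058 ] [0.511  0.1562 0.058 ] [0.5619 0.1617 0.058 ] 6.084413620854744
top ridge [0.6143 0.1332 0.058 ] [0.5118 0.1204 0.058 ] [0.5631 0.1268 0.058 ] 7.147310806329228
top ridge [0.6166 0.0993 0.058 ] [0.5146 0.0858 0.058 ] [0.5656 0.0926 0.058 ] 7.556619755920017
```

step_arm([
  [-0.002,-0.028,0,0,0,0.03],
  [-0.004,-0.056,0.0,0,0,0.06],
  [-0.006,-0.085,0.01,0,0,0.088],
  [-0.006,-0.105,0.02,0,0,0.088],
  [-0.006,-0.1125,0.035,0,0,0.088],
  [-0.006,-0.1125,0.035,0,0,0.088],
  [-0.006,-0.1125,0.035,0,0,0.088],
  [-0.006,-0.1125,0.035,0,0,0.088],
  [-0.006,-0.1125,0.035,0,0,0.088],
])

```text
clock: 8.45
ee_pos: [0.5701, 0.1158, 0.214]
tool_rot: [0.726, -0.687, -0.0, -0.001]
force: [0.2, -0.1, -1.4]
grip_width: 0.0097
```

```bash
python3 look.py g wrist side top; python3 - <<'E'
from h import *
import pickle
P=pickle.load(open('g.pkl','rb'));save(P['wrist'],'wg_c.png',(220,80,420,350),2.2);save(P['side'],'sg_c.png',(190,100,350,300),3)
E
```

```text
8.6 [0.5703 0.1159 0.2139] [ 0.7262 -0.6875 -0.     -0.0011] [ 0.597  -0.5543 -0.5631] 0.00982723299226009
green_plate_handle [(array([320.6, 251.8]), 0.79)]
slot_clip []
plate_a [(array([250.7, 187.6]), 0.7), (array([285.1, 186.5]), 0.67)]
```

View pics/wrist_g.png

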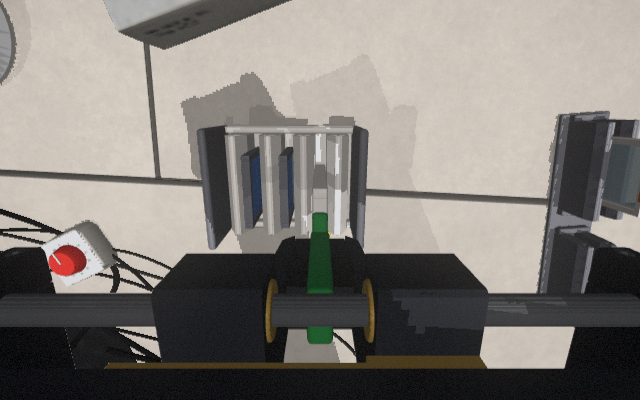

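View pics/sg_c.png

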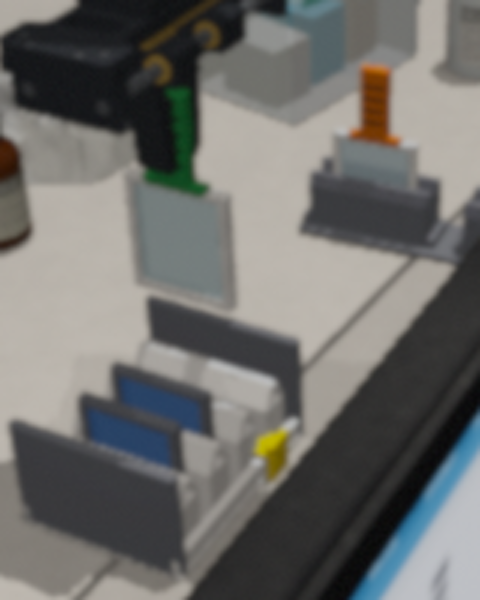

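```bash
python3 - <<'E'
from h import *
import pickle
P=pickle.load(open('g.pkl','rb'));save(P['wrist'],'wg_c2.png',(270,110,380,260),5)
E
```

```text
(no output)
```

View pics/wg_c2.png

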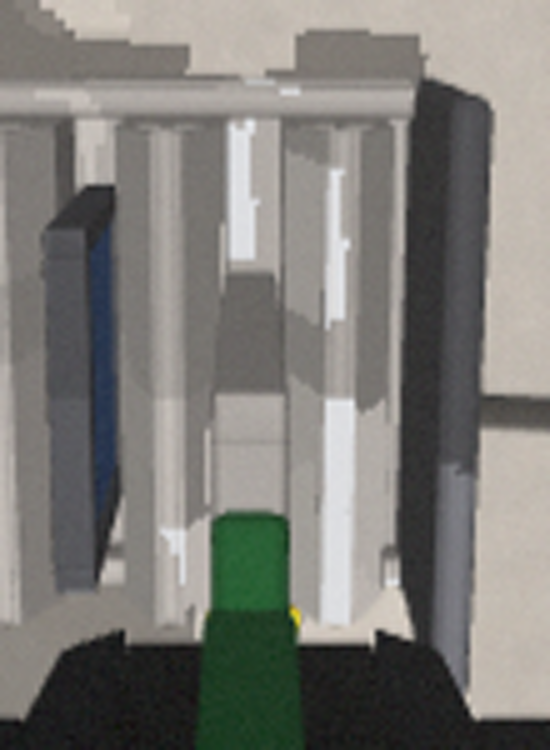

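step_arm([
  [0.001,0,0.02,0,0,0],
  [0.001,0,0.04,0,0,0],
  [0.001,0,0.06,0,0,0],
  [0.001,0,0.07,0,0,0],
  [0.001,0,0.075,0,0,0],
  [0.001,0,0.08,0,0,0],
  [0.001,0,0.08,0,0,0],
])

```text
clock: 9.33
ee_pos: [0.5704, 0.115, 0.1333]
tool_rot: [0.726, -0.687, -0.0, -0.001]
force: [0.4, 0.2, -1.3]
grip_width: 0.01
```

```bash
python3 look.py i wrist side; python3 - <<'E'
from h import *
import pickle
P=pickle.load(open('i.pkl','rb'));save(P['wrist'],'wi_c.png',(270,110,380,260),5);save(P['side'],'si_c.png',(190,140,330,300),4)
E
```

```text
9.4333 [0.571  0.1151 0.1342] [ 0.7262 -0.6875  0.0001 -0.0014] [-0.9352  0.0375 -0.9692] 0.009953223200800259
green_plate_handle [(array([321.4, 251.1]), 0.56)]
slot_clip []
plate_a [(array([227.5, 208.3]), 0.91), (array([271.3, 207.1]), 0.77)]
```

View pics/wi_c.png

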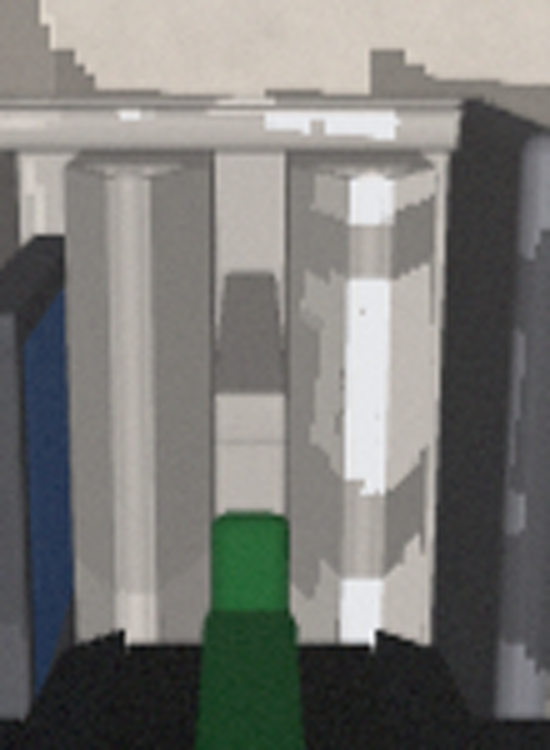

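View pics/si_c.png

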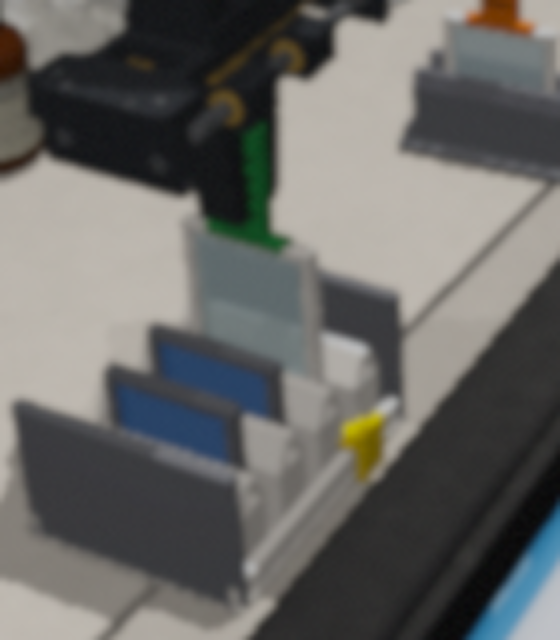

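step_arm([
  [0,0,0.007,0,0,0],
  [0,0,0.014,0,0,0],
  [0,0,0.02,0,0,0],
  [0,0,0.026,0,0,0],
  [0,0,0.031,0,0,0],
  [0,0,0.034,0,0,0],
  [0,0,0.034,0,0,0],
  [0,0,0.034,0,0,0],
])

```text
clock: 10.25
ee_pos: [0.5711, 0.1152, 0.1002]
tool_rot: [0.726, -0.687, 0.0, -0.001]
force: [0.1, -0.6, -0.7]
grip_width: 0.0098
```

step_arm([
  [0,0,0.001,0,0,0],
  [0,0,0.002,0,0,0],
  [0,0,0.002,0,0,0],
  [0,0,0.002,0,0,0],
])

```text
clock: 10.58
ee_pos: [0.5714, 0.1153, 0.0991]
tool_rot: [0.726, -0.688, 0.0, -0.002]
force: [-2.0, -0.1, 6.4]
grip_width: 0.0099
```

```bash
python3 look.py j wrist side; python3 - <<'E'
from h import *
import pickle
P=pickle.load(open('j.pkl','rb'));save(P['side'],'sj_c.png',(190,140,330,300),4)
E
```

```text
10.6833 [0.5714 0.1153 0.0991] [ 0.7262 -0.6875  0.0004 -0.0017] [-1.7987 -0.0738  5.6387] 0.009815499835735894
green_plate_handle [(array([323.3, 252.3]), 0.95)]
slot_clip []
plate_a [(array([211.8, 215.4]), 0.87), (array([264.1, 215.1]), 0.8)]
```

View pics/sj_c.png

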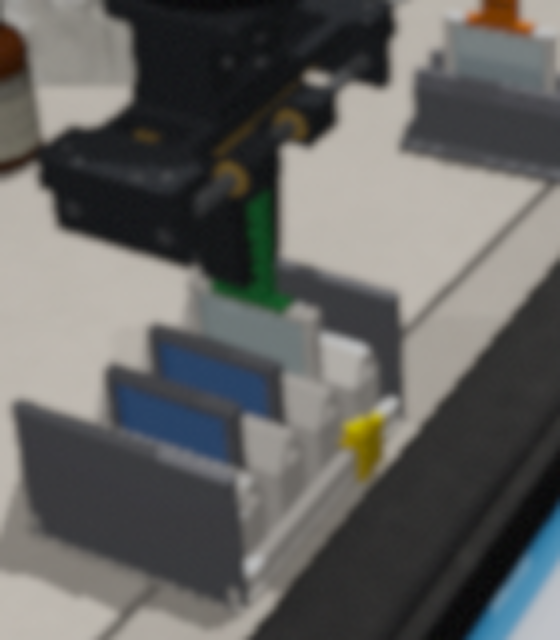

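View pics/wrist_j.png

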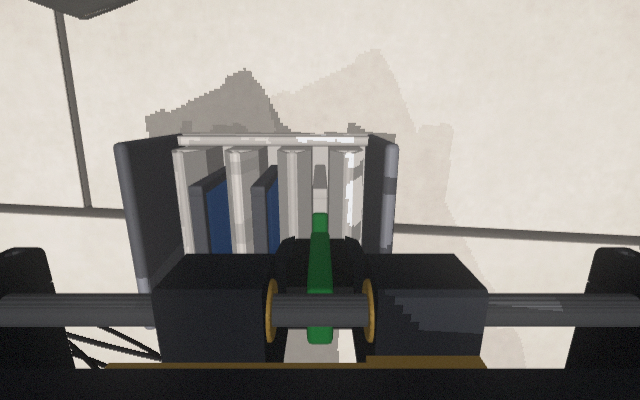

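step_arm([
  [0,0,0,0,0,0],
  [0,0,0,0,0,0],
  [0,0,0,0,0,0],
  [0,0,0,0,0,0],
  [0,0,0,0,0,0],
  [0,0,0,0,0,0],
  [0,0,0,0,0,0],
  [0,0,0,0,0,0],
], grip=-0.3)

```text
clock: 11.5
ee_pos: [0.5714, 0.1153, 0.099]
tool_rot: [0.726, -0.688, 0.0, -0.002]
force: [0.3, -0.8, 0.0]
grip_width: 0.0573
```

```bash
python3 look.py k wrist side; python3 - <<'E'
from h import *
import pickle
P=pickle.load(open('k.pkl','rb'));save(P['side'],'sk_c.png',(190,140,330,300),4)
E
```

```text
11.6 [0.5714 0.1154 0.099 ] [ 0.7262 -0.6875  0.0004 -0.0017] [-0.1768 -0.2894  0.0546] 0.0573642065186533
green_plate_handle [(array([320. , 252.1]), 0.71)]
slot_clip []
plate_a [(array([267.6, 223.6]), 0.94)]
```

View pics/wrist_k.png

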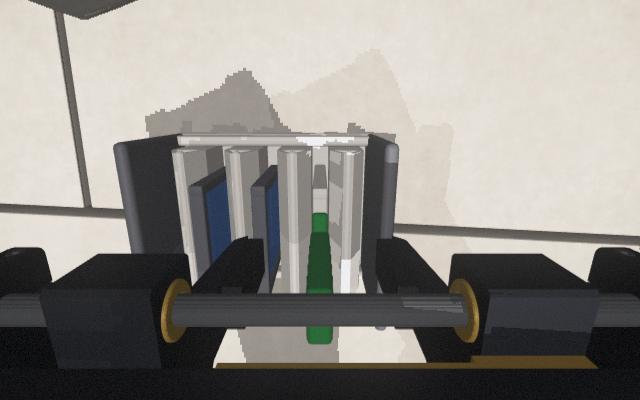

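Released; handle stands free between the fingers (320, 280). Now straight up.

step_arm([
  [0,0,-0.02,0,0,0],
  [0,0,-0.05,0,0,0],
  [0,0,-0.08,0,0,0],
  [0,0,-0.11,0,0,0],
  [0,0,-0.14,0,0,0],
  [0,0.03,-0.15,0,0,0],
  [0,0.06,-0.15,0,0,0],
  [0,0.08,-0.15,0,0,0],
  [0,0.08,-0.15,0,0,0],
  [0,0.08,-0.15,0,0,0],
])

```text
clock: 12.58
ee_pos: [0.4907, 0.1106, 0.2492]
tool_rot: [0.726, -0.687, 0.001, -0.002]
force: [1.1, 0.5, 0.3]
grip_width: 0.0574
```

```bash
python3 look.py l wrist side top; python3 - <<'E'
from h import *
import pickle
P=pickle.load(open('l.pkl','rb'));save(P['side'],'sl_c.png',(190,140,330,300),3.6);W=P['wrist'];save(W,'wl_c.png',(180,0,440,200),3)
E
```

```text
12.7333 [0.4921 0.1108 0.2489] [ 0.726  -0.6876  0.0006 -0.0021] [-0.2168 -0.0809  0.7393] 0.05738654810160856
green_plate_handle [(array([318.9, 103.2]), 0.94), (array([417.5, 246.3]), 0.6)]
slot_clip [(array([321. , 157.4]), 0.67)]
plate_a [(array([252.3, 102.5]), 0.95), (array([285., 103.]), 0.62)]
```

View pics/wl_c.png

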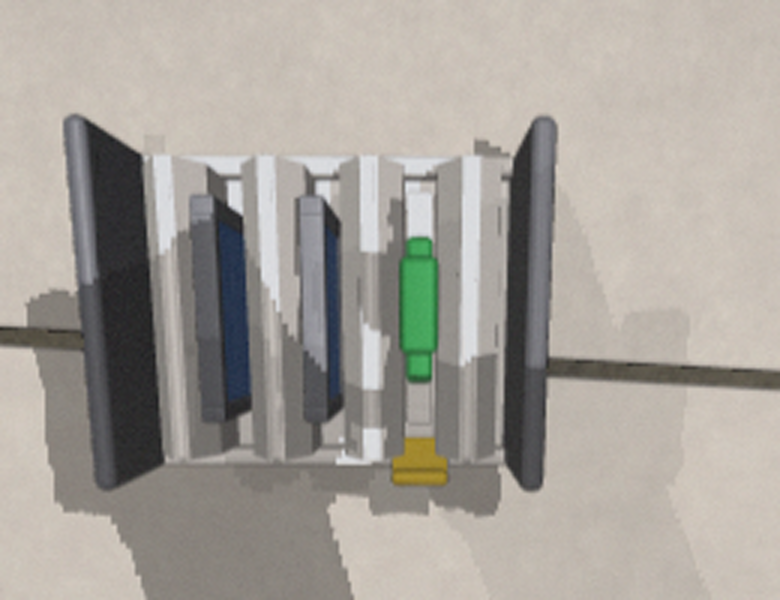

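View pics/sl_c.png

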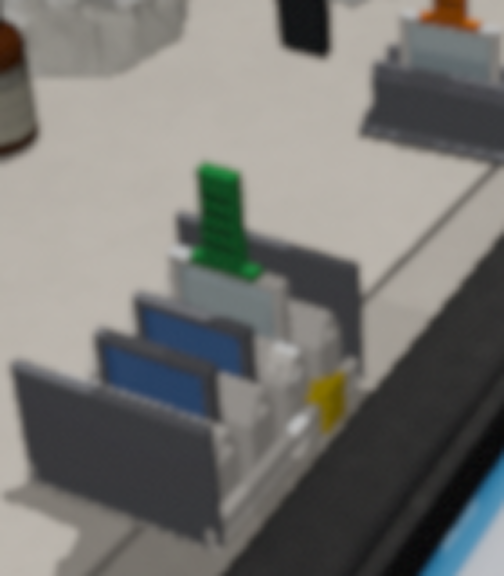

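```bash
python3 - <<'E'
from h import *
import pickle
P=pickle.load(open('l.pkl','rb'))
print(tri([(P['wrist'],(180+419/3,305/3)),(P['side'],(190+221/3.6,140+170/3.6))]))
print(hand_in())
E
```

```text
(array([0.56876046, 0.11447883, 0.14191495]), [np.float64(0.0023735283925988707), np.float64(0.002373528392598946)])
the job is handed in; nothing more can be done
None
```

The green-handled plate now stands upright in the empty slot behind the yellow clip. It is released, the gripper has backed away, and the job was handed in at about 12.7 s.

- **Grasp and fit:** I gripped the handle at 25 N and lifted the plate 120 mm. I turned it about 5° to match the rack and lowered it to 0.099 m tool height, the same height as the grasp in the stand. The wrist force rose to about 6 N there, so the foot was on the floor.
- **Last pictures:** The handle is centred in the slot. Both blue plates still stand in their slots. The orange twin is still in the stand; I never went near the purple look-alike.
- **Handle height:** The handle's top triangulated to 142 mm against the 146 mm expected. The two views missed each other by about 2 mm each, and the same measurement in the stand read 141 mm, so this agrees with the plate being fully down.
- **Disagreement:** The first overhead picture gave the rack angle as 5–7.5° and its position 4–6 mm off the wrist camera's. I used the wrist camera's figure of about 3°, and the plate went in without pressing on the walls.

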